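Tumble the pine block over the turning step

ROBOT

A 6-joint arm with a two-finger parallel gripper is mounted at the origin on a cart in front of the work surface, level with it; the furniture and walls round the work are solid. World frame = base frame: x ahead of the robot, y to its left, z up, the work surface at z = 0. Lengths are in mm, angles in rad, forces in N, time in s.
With the tool pointing down it reaches from about 350 to 875 mm from the base axis. Payload 4.2 kg.
Tool frame: the origin (TCP) lies between the finger pads; the fingertips stand 17 mm ahead of it and the grasp point (between the pads) lies 2 mm behind it; z points along the fingers, y is the line along which they close (so a half turn about z gives the same grasp; the last joint's range is limited). The gripper opens to 85 mm and grips with 20 to 120 N. Pads are 22 mm wide; open, the fingers measure 114 mm over their backs; the gripper's body (76 mm by 85 mm) begins 54 mm behind the grasp point. The pads swing forward as they close: fully open they stand 13 mm farther back than shut.
Start: joints at [1.465, 0.385, 0.008, 0, -1.194, -0.259], TCP at [222.944, 583.863, 248.312] pointing down, gripper open.
Joint ranges: [-3.14, 3.14], [-1.21, 2.06], [-1.07, 1.41], [-3.16, 2.05], [-2.99, -0.16], [-3.1, 3.1]. Speed limits (rad/s): [2.79, 2.79, 3.14, 3.14, 3.14, 3.14].

INTERFACE

Orientations are given as a unit quaternion [x, y, z, w].
In Python, from bench import arm, eyes, readout gives the robot as it stands (arm), with the cameras (eyes) and the readings (readout).
- The arm moves only by the tool tcp_steps, called after "Request:" in YAML: its name, and indented under it one key for each argument. Schema: {"type":"object","properties":{"steps":{"type":"array","items":{"type":"number"},"minItems":6,"maxItems":60},"jaw":{"type":"number"},"only":{"type":"string"},"quiet":{"type":"boolean"},"lines":{"type":"string"}},"required":["steps"],"additionalProperties":false}. steps is one flat list of numbers that holds 1 to 10 rows one after another, with no inner brackets; each row has 6 numbers: dx, dy, dz in mm, then a rotation vector rx, ry, rz in rad; each row is the pose to reach, as a shift and turn from the pose commanded when the call began, along the tool's axes at that moment; what a row does not reach only later rows make up. A row lasts 1/10 s, in which the tool goes at most 50 mm and 0.15 rad, less where a joint would pass 70% of its speed; a pose out of reach is approached as far as the arm can. jaw is the finger opening in mm, set as the call begins (left out keeps the last). The fingers move at their own pace and stop on an object; the grip force is fixed at half the most. Time passes only in rows, so rows that do not move let the fingers close. The tool returns the time, the measured TCP pose, the force, the opening and the grip force at its end. only (a regular expression) keeps the lines of the reply that match it, lines (a string "A,B") keeps lines A to B, and quiet returns only ok. Input that does not fit is refused with a message, and nothing moves.
- readout.read_state(): the state, without advancing time (a new reading comes with each control period).
- eyes.get_image(name): name is "side" or "top" or "wrist"; returns the picture (400x640x3 uint8, blue, green, red); there is no depth.
- eyes.get_calibration(name): a dict with "K" (3x3 intrinsics, pixels), "D" ([k1, k2, p1, p2, k3] as OpenCV has them; the pictures are not rectified), "rvec" (rotation vector, rad) and "tvec" (3), from world to camera coordinates, as OpenCV has them. Camera axes: x right, y down, z forward; pixel columns grow to the right and rows downward; lengths in mm; the calibration is good to about 2 mm. A picture is of the moment at which its call begins: read the wrist's pose just before it. get_calibration takes no time and is no camera call; for the wrist camera it gives the pose at the moment of the call.
- arm.job_done(): hands the job in; it is judged then, once.
The state is a dict: "clock": time; "joints": joint angles; "joint_vel": joint speeds; "joint_efforts": joint torques, N m; "position": TCP position; "ee_rot": TCP orientation; "contact_force": force on the tool from outside, world axes, zero at the start; "wrist_torque": the same for the moment, N m; "gripper_width": finger opening in mm; "grasp_force": force on a finger pad.
Only numpy, scipy, OpenCV 4.12 (cv2) and the standard library are available. Lean on these libraries where they do the work, as an engineer would, in place of code of your own. Each camera call takes 0.05 s, during which the arm holds its last target. There are 200 camera calls.

TASK

The small grooved pine block stands on its narrow side on the raised deck of the plywood turning step. Push it over the step's edge, without lifting it, so that it tumbles a quarter turn and comes to lie flat, broad face down, on the black landing below, on the face that led the way. Leave the wooden sanding block beside it where it is.

Things in the scene. Friction and masses are not known exactly. Their poses are not given: they have to be found in the camera images.
- pine_block: Pine offcut, 45 (x) x 100 (y) x 35 (z) mm, 0.12 kg, a dark groove in its narrow -x side. Starts on the deck on its +x side, 45 mm tall, groove up, own z axis along the step's x (within 9 degrees). Origin: centre of its 45 x 100 face at the back, 22 mm above the deck. Pushed low along the step's x it tips once half its 35 mm is past the edge; then lies z axis down, origin 35 mm above the landing.
- turning_step: Fixed plywood step, 320 mm wide (y). Origin: on the table top below the middle of the step's edge; x points from the high deck to the low landing. Deck: flat, open at sides and back, x -140 to 0 mm, top 38 mm above the table. Landing: black rubber, x 0 to 86 mm, top 14 mm above the table. A low dark wooden lip ends it, x 86 to 96 mm, top 20 mm above the table.
- landing (a point): Centre of the top of the black landing pad, 43 mm past the edge; axes as the turning step's.
- sanding_block: Bystander: wooden sanding block with a grey and black bristly underside, 48 (x) x 115 (y) x 38 (z) mm, on the same deck beside the pine block, about 55 mm of free deck between their ends; either may be the left one. Origin: centre of its underside.

How it is judged (in metres and radians):
At the end, for the whole second after the job is handed in: The pine block lies flat and at rest on the landing on the broad face that led the way: its z axis points down within 10 degrees, its origin is 25 to 45 mm above the landing, within 45 mm of the landing's centre along x and within 160 mm along y (angle between pine_block's own z axis and vertical above 2.967 rad and x of pine_block in the frame of landing between -0.045 and 0.045 m and y of pine_block in the frame of landing between -0.16 and 0.16 m and z of pine_block in the frame of landing between 0.025 and 0.045 m and linear speed of pine_block below 0.02 m/s); the robot touches nothing.
It fails at once if the pine block is lifted: its origin rises more than 65 mm above the deck (z of pine_block in the frame of turning_step above 0.103 m).
It fails at once if the sanding block is moved more than 15 mm (distance of sanding_block from where it was at the start of the episode above 0.015 m).
It also fails if it takes over 32 s, if anything falls off the work surface, if the arm or the gripper's body presses on something with over 40 N, if the wrist force passes 120 N, or if a joint passes its speed limit or range.

## Working session

There is one attempt and no reset: what is moved stays moved. The work goes in short steps, Python scripts to look and compute and a tool call to move; the robot and the scene stay as the last step left them, time stands still between calls to the robot, and variables do not carry over. Pictures are saved under pics/ and viewed, at most 10 in all, crops included, and the job is handed in when it is done.

```bash
mkdir -p pics; python3 - <<'E'
from bench import arm, eyes, readout
import cv2
for n in("top","side"):
    cv2.imwrite(f"pics/{n}0.png",eyes.get_image(n))
s=readout.read_state();print(s)
E
```

```text
{'clock': 0.1, 'joints': array([ 1.46461478e+00,  3.85453768e-01,  6.72276512e-03, -4.37826761e-04,
       -1.19398203e+00, -2.58601681e-01]), 'joint_vel': array([-0.00062698, -0.00193696,  0.00215273,  0.00167418,  0.00113662,
       -0.0009694 ]), 'joint_efforts': array([-8.05373857e-04, -3.93318486e+01,  1.88930619e+01,  4.19797897e+00,
       -2.57411564e-03,  4.66714795e-06]), 'position': array([222.77159682, 583.41193916, 247.33059622]), 'ee_rot': array([ 9.83397588e-01, -1.81461355e-01, -1.29921403e-04,  9.71063183e-04]), 'contact_force': array([-0.48040539, -0.4556278 , -0.17211297]), 'wrist_torque': array([-0.00356257,  0.0223255 ,  0.0863947 ]), 'grasp_force': 0.0, 'gripper_width': 85.03135111940628}
```

View pics/top0.png

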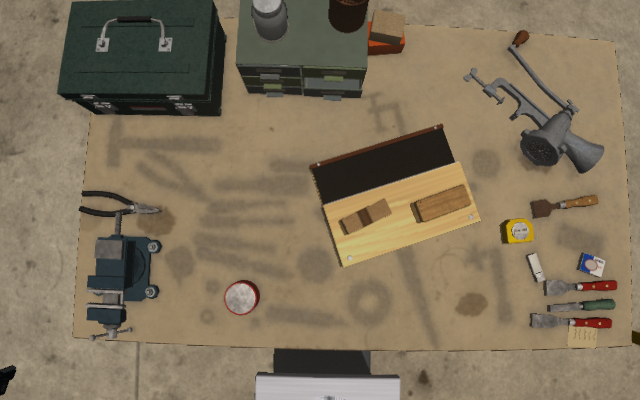

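View pics/side0.png

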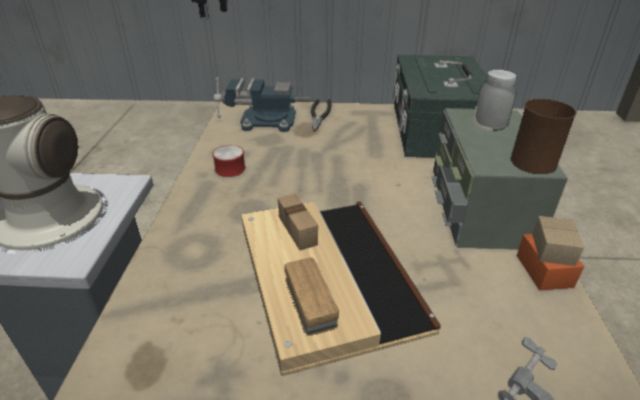

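```bash
python3 - <<'E'
from bench import arm, eyes, readout
import cv2
a=cv2.imread("pics/top0.png")[115:275,300:490];cv2.imwrite("pics/topc.png",cv2.resize(a,None,fx=4,fy=3.75 if 0 else 3.7,interpolation=cv2.INTER_CUBIC))
a=cv2.imread("pics/side0.png")[185:375,230:445];cv2.imwrite("pics/sidec.png",cv2.resize(a,None,fx=3,fy=3,interpolation=cv2.INTER_CUBIC))
for n in("top","side"):
    c=eyes.get_calibration(n);print(c);print(cv2.projectPoints(__import__('numpy').float32([[223,583,247],[0,0,0]]),c['rvec'],c['tvec'],c['K'],c['D'])[0])
E
```

```text
{'K': array([[405.64474697,   0.        , 324.87363999],
       [  0.        , 405.64474697, 197.07281871],
       [  0.        ,   0.        ,   1.        ]]), 'D': array([-0.09936203,  0.        ,  0.        ,  0.        ,  0.        ]), 'rvec': array([ 2.20361587, -2.13990304,  0.14628319]), 'tvec': array([  3.91419665, 540.80375672, 849.84669351])}
[[[ -8.452992 357.87326 ]]

 [[326.66678  444.81976 ]]]
{'K': array([[448.82742849,   0.        , 320.6939617 ],
       [  0.        , 448.82742849, 195.67924628],
       [  0.        ,   0.        ,   1.        ]]), 'D': array([-0.02493216,  0.        ,  0.        ,  0.        ,  0.        ]), 'rvec': array([ 2.18429181,  0.05058934, -0.02001206]), 'tvec': array([-538.14166066,   38.99950776,  878.03287389])}
[[[213.74057   13.396326]]

 [[ 48.19986  215.4271  ]]]
```

View pics/topc.png

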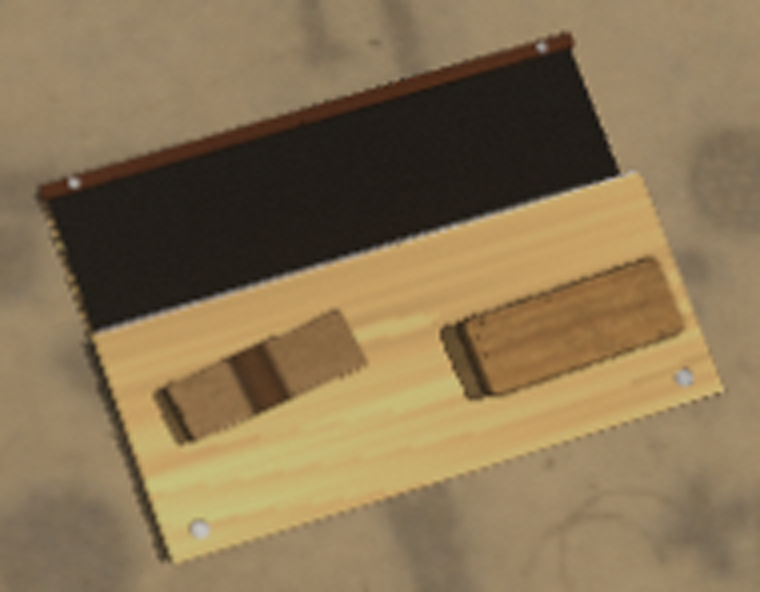

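View pics/sidec.png

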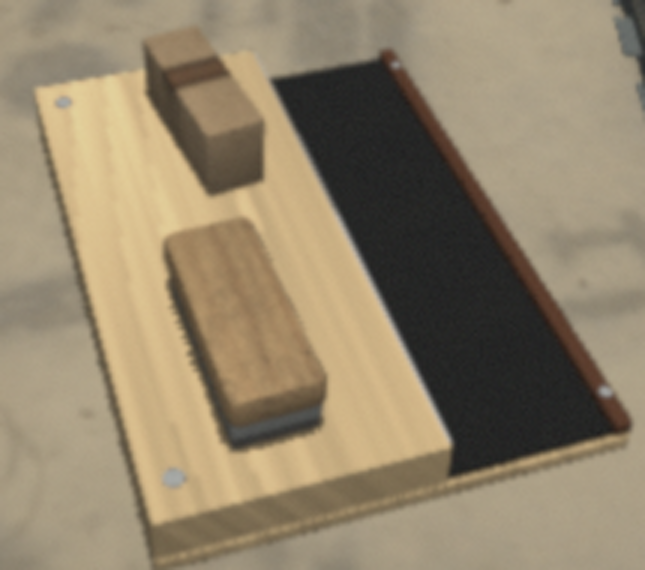

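The top crop shows the grooved block on the left, with its top-face corners at (170,388), (335,310), (368,362) and (193,443), and the sanding block on the right. The deck edge runs (93,331) to (640,172). In the side crop the block's top corners are (195,30), (263,122), (208,137) and (145,42), and the edge runs (252,52) to (452,440).

```bash
cat >h.py <<'E'
from bench import arm, eyes, readout
import cv2,numpy as np
from scipy.spatial.transform import Rotation as R
def P(n):
    c=eyes.get_calibration(n);return c,np.c_[cv2.Rodrigues(c['rvec'])[0],c['tvec']]
def tri(pt,ps):
    out=[]
    for n,p in(("top",pt),("side",ps)):
        c,_=P(n);out.append(cv2.undistortPoints(np.float64(p)[:,None],c['K'],c['D'])[:,0].T)
    X=cv2.triangulatePoints(P("top")[1],P("side")[1],*out);return (X[:3]/X[3]).T
def ray(n,p,z):
    c,M=P(n);u=cv2.undistortPoints(np.float64(p)[:,None],c['K'],c['D'])[:,0]
    d=np.c_[u,np.ones(len(u))]@M[:,:3];o=-M[:,:3].T@M[:,3];return o+d*((z-o[2])/d[:,2:])
E
python3 - <<'E'
from h import *
np.set_printoptions(precision=1,suppress=True)
T=lambda p:(np.float64(p)+.5)/[4,3.7]-.5+[300,115]
S=lambda p:(np.float64(p)+.5)/3-.5+[230,185]
deck=tri(T([(93,331),(640,172),(723,390),(172,563)]),S([(252,52),(452,440),(152,525),(37,90)]));print(deck)
bt=[(170,388),(335,310),(368,362),(193,443)];bs=[(195,30),(263,122),(208,137),(145,42)]
b=tri(T(bt),S(bs));print(b)
print("planes");print(ray("top",T([(93,331),(640,172),(723,390),(172,563)]),38));tb=ray("top",T(bt),83);print(tb);print(ray("side",S(bs),83))
sb=ray("top",T([(465,325),(652,258),(685,328),(490,395)]),76)
dk=ray("top",T([(93,331),(640,172)]),38)
e=dk[0]-dk[1];e/=np.linalg.norm(e);x=np.array([e[1],-e[0],0]);O=(dk[0]+dk[1])/2
print("O",O,"x",x,np.arctan2(x[1],x[0]))
for q in(b,tb,sb): print(np.c_[(q-O)@x,(q-O)@e])
s=readout.read_state();print(s['position'],R.from_quat(s['ee_rot']).as_matrix())
E
```

```text
[[ 524.3   23.7   34.9]
 [ 630.4 -276.5   38.6]
 [ 500.1 -323.6   34.3]
 [ 393.   -21.9   34.2]]
[[ 491.2  -15.7   78.3]
 [ 536.6 -100.1   77.8]
 [ 507.9 -117.1   80.1]
 [ 461.9  -28.1   77.2]]
planes
[[ 524.3   23.8   38. ]
 [ 629.  -276.7   38. ]
 [ 499.4 -322.2   38. ]
 [ 392.   -21.9   38. ]]
[[ 489.7  -15.6   83. ]
 [ 535.3  -99.3   83. ]
 [ 506.9 -116.7   83. ]
 [ 459.9  -28.    83. ]]
[[ 493.1  -22.1   83. ]
 [ 537.5 -106.3   83. ]
 [ 509.  -120.4   83. ]
 [ 465.1  -35.8   83. ]]
O [ 576.7 -126.5   38. ] x [0.9 0.3 0. ] 0.3352879470114333
[[-44.3 132.7]
 [-29.2  38.1]
 [-61.9  31.5]
 [-76.  130.7]]
[[-45.7 133.3]
 [-30.1  39.2]
 [-62.6  32.2]
 [-77.9 131.5]]
[[ -58.2  -24.4]
 [ -52.1 -132.6]
 [ -95.2 -136. ]
 [ -99.3  -24.1]]
[222.8 583.4 247.3] [[ 0.9 -0.4 -0. ]
 [-0.4 -0.9 -0. ]
 [ 0.   0.  -1. ]]
```

```bash
cat >>h.py <<'E'
YAW=.3353;O=np.array([576.7,-126.5,0]);S=R.from_euler('z',YAW).as_matrix()
def go(x,y,z):
    s=readout.read_state();M=R.from_quat(s['ee_rot']);G=R.from_matrix(S@np.diag([1,-1,-1]))
    p=s['position'];print("step pos",np.round(S.T@(p-O),1),"F",np.round(S.T@s['contact_force'],1),"t",s['clock'])
    print("delta",np.round(M.inv().apply(O+S@[x,y,z]-p),1),np.round((M.inv()*G).as_rotvec(),3))
E
python3 -c "
from h import *
go(-106,80,250)"
```

```text
step pos [-100.6  786.8  247.3] F [-0.6 -0.3 -0.2] t 0.1
delta [451.4 544.   -1.6] [ 0.002  0.001 -0.7  ]
```

Request:
tcp_steps:
  steps: [30, 36, 0, 0, 0, -0.1, 60, 72, 0, 0, 0, -0.2, 90, 109, 0, 0, 0, -0.3, 120, 145, 0, 0, 0, -0.4, 150, 181, 0, 0, 0, -0.5, 180, 217, 0, 0, 0, -0.6, 210, 253, 0, 0, 0, -0.7, 240, 290, 0, 0, 0, -0.7, 270, 326, 0, 0, 0, -0.7, 300, 362, 0, 0, 0, -0.7]
  jaw: 50

```text
clock: 1.1
position: [373.9, 136.7, 248.3]
ee_rot: [0.986, 0.167, 0.0, -0.0]
contact_force: [2.0, 1.5, -0.6]
gripper_width: 49.9
grasp_force: 0.0
```

```bash
python3 -c "
from h import *
go(-106,80,150);go(-106,80,62)"
```

```text
step pos [-104.9  315.3  248.3] F [ 2.3  0.7 -0.6] t 1.1
delta [ -1.3 235.3  98.3] [-0.    -0.     0.001]
step pos [-104.9  315.3  248.3] F [ 2.3  0.7 -0.6] t 1.1
delta [ -1.3 235.3 186.3] [-0.    -0.     0.001]
```

Request:
tcp_steps:
  steps: [0, 45, 0, 0, 0, 0, 0, 90, 0, 0, 0, 0, 0, 135, 20, 0, 0, 0, 0, 180, 40, 0, 0, 0, 0, 215, 65, 0, 0, 0, 0, 235, 95, 0, 0, 0, 0, 235, 95, 0, 0, 0, 0, 235, 95, 0, 0, 0]

```text
clock: 1.9
position: [451.1, -83.7, 152.8]
ee_rot: [0.986, 0.166, -0.001, 0.0]
contact_force: [0.5, 0.1, 0.1]
gripper_width: 50.3
grasp_force: 0.0
```

```bash
python3 - <<'E'
from h import *
go(-106,80,62)
a=eyes.get_image("side")[130:330,170:430];cv2.imwrite("pics/s1.png",cv2.resize(a,None,fx=3,fy=3,interpolation=cv2.INTER_CUBIC))
E
```

```text
step pos [-104.6   81.8  152.8] F [ 0.5 -0.1  0.1] t 1.9
delta [-1.3  1.8 90.8] [-0.     0.002 -0.001]
```

View pics/s1.png

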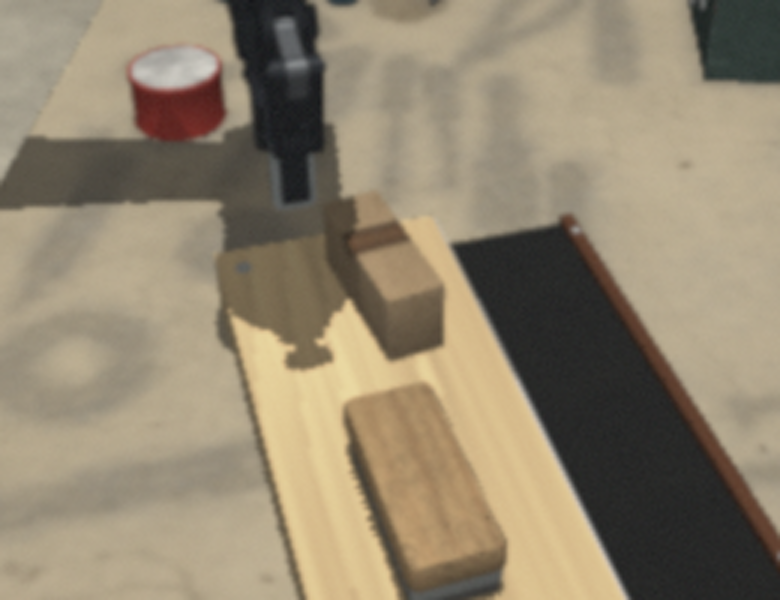

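The gripper's near fingertip is at about (295,200), behind the block and clear of it. Next I descend.

Request:
tcp_steps:
  steps: [-1, 2, 30, 0, 0, 0, -1, 2, 60, 0, 0, 0, -1, 2, 75, 0, 0, 0, -1, 2, 83, 0, 0, 0, -1, 2, 90, 0, 0, 0, -1, 2, 90, 0, 0, 0]

```text
clock: 2.55
position: [451.5, -85.0, 63.7]
ee_rot: [0.986, 0.167, 0.0, 0.0]
contact_force: [0.6, 0.6, 1.2]
gripper_width: 49.7
grasp_force: 0.0
```

```bash
python3 - <<'E'
from h import *
go(-106,80,62)
a=eyes.get_image("side")[160:320,200:400];cv2.imwrite("pics/s2.png",cv2.resize(a,None,fx=3.7,fy=3.7,interpolation=cv2.INTER_CUBIC))
E
```

```text
step pos [-104.6   80.4   63.7] F [0.8 0.3 1.2] t 2.55
delta [-1.4  0.4  1.7] [ 0.    -0.001  0.001]
```

View pics/s2.png

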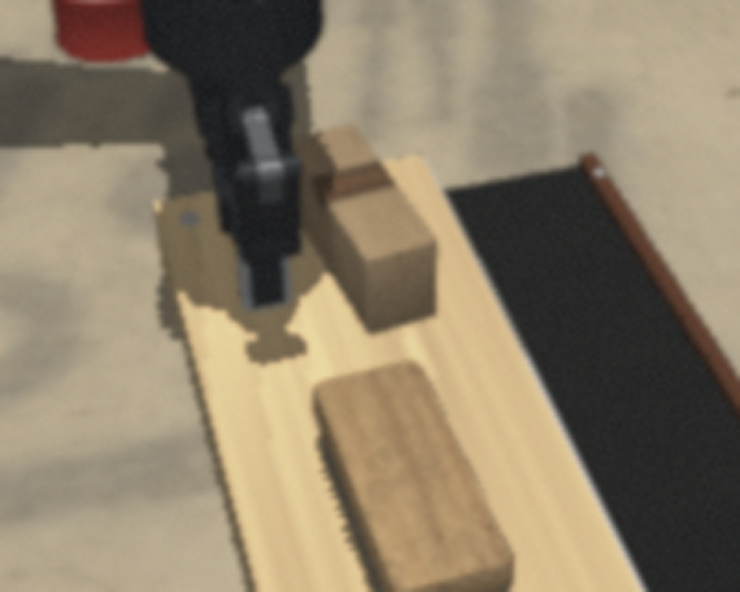

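The near fingertip bottom is at about (265,305) in the crop, behind the block. I'll check its height.

```bash
python3 - <<'E'
from h import *
c,_=P("side")
for z in(42,48,54,60):
    q=[(O+S@[x,y,z]) for x,y in((-116,43),(-94,43))]
    p=cv2.projectPoints(np.float64(q),c['rvec'],c['tvec'],c['K'],c['D'])[0][:,0]
    print(z,np.round((p-[200,160]+.5)*3.7,0).tolist())
E
```

```text
42 [[244.0, 335.0], [292.0, 325.0]]
48 [[243.0, 324.0], [292.0, 315.0]]
54 [[242.0, 314.0], [291.0, 305.0]]
60 [[241.0, 304.0], [290.0, 295.0]]
```

Request:
tcp_steps:
  steps: [0, 0, 7, 0, 0, 0, 8, 0, 7, 0, 0, 0, 15, 0, 7, 0, 0, 0, 22, 0, 7, 0, 0, 0, 29, 0, 7, 0, 0, 0, 36, 0, 7, 0, 0, 0, 43, 0, 7, 0, 0, 0, 50, 0, 7, 0, 0, 0, 56, 0, 7, 0, 0, 0, 56, 0, 7, 0, 0, 0]

```text
clock: 3.6
position: [505.2, -66.7, 56.3]
ee_rot: [0.986, 0.167, 0.001, 0.0]
contact_force: [-0.3, -0.1, 1.1]
gripper_width: 49.9
grasp_force: 0.0
```

```bash
python3 - <<'E'
from h import *
go(-28,80,56)
a=eyes.get_image("side")[160:320,220:420];b=eyes.get_image("top")[120:280,300:500]
cv2.imwrite("pics/s3.png",cv2.resize(np.hstack([a,b]),None,fx=2,fy=2,interpolation=cv2.INTER_CUBIC))
E
```

```text
step pos [-47.9  80.   56.3] F [-0.3 -0.   1.1] t 3.6
delta [19.9  0.   0.3] [ 0.    -0.001  0.   ]
```

View pics/s3.png

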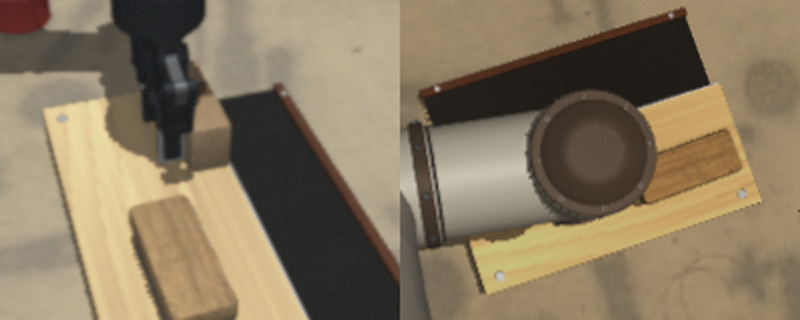

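The block has slid forward until its front face, bottom corner near (230,160), is at the edge, squared up against the fingers. I keep pushing.

Request:
tcp_steps:
  steps: [5, 0, 0, 0, 0, 0, 10, 0, 0, 0, 0, 0, 14, 0, 0, 0, 0, 0, 17, 0, 0, 0, 0, 0, 20, 0, 0, 0, 0, 0, 22, 0, 0, 0, 0, 0, 24, 0, 0, 0, 0, 0, 26, 0, 0, 0, 0, 0, 26, 0, 0, 0, 0, 0, 26, 0, 0, 0, 0, 0]

```text
clock: 4.7
position: [529.0, -58.4, 56.4]
ee_rot: [0.986, 0.167, 0.001, -0.0]
contact_force: [-0.5, -0.3, 0.7]
gripper_width: 50.2
grasp_force: 0.0
```

```bash
python3 - <<'E'
from h import *
go(-28,80,56)
a=eyes.get_image("side")[160:320,220:420]
cv2.imwrite("pics/s4.png",cv2.resize(a,None,fx=3,fy=3,interpolation=cv2.INTER_CUBIC))
E
```

```text
step pos [-22.6  80.   56.4] F [-0.6 -0.1  0.7] t 4.7
delta [-5.4  0.   0.4] [ 0.    -0.001  0.   ]
```

View pics/s4.png

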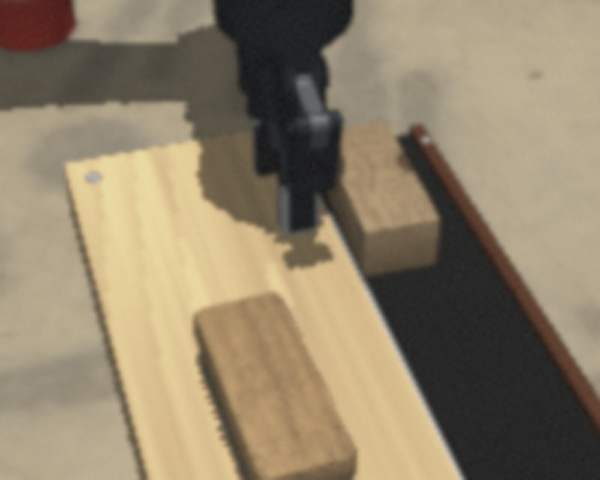

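The block has tumbled onto the landing, with its end face at about (400,245) and the groove towards the lip. I retreat and check that it lies flat.

Request:
tcp_steps:
  steps: [-10, 0, 0, 0, 0, 0, -20, 0, -10, 0, 0, 0, -30, 0, -40, 0, 0, 0, -40, 0, -80, 0, 0, 0, -50, -40, -110, 0, 0, 0, -60, -80, -130, 0, 0, 0, -70, -120, -140, 0, 0, 0, -70, -165, -140, 0, 0, 0, -70, -210, -140, 0, 0, 0, -70, -250, -140, 0, 0, 0]

```text
clock: 5.75
position: [378.5, 155.3, 197.3]
ee_rot: [0.986, 0.167, 0.001, -0.001]
contact_force: [0.6, 0.5, -0.1]
gripper_width: 49.9
grasp_force: 0.0
```

```bash
python3 - <<'E'
from h import *
a=eyes.get_image("side")[160:300,240:420];b=eyes.get_image("top")[110:250,300:480]
cv2.imwrite("pics/s5.png",cv2.resize(np.vstack([a,b]),None,fx=2.1*2,fy=2.1,interpolation=cv2.INTER_CUBIC) if 0 else cv2.resize(np.hstack([a,b]),(800,311),interpolation=cv2.INTER_CUBIC))
E
```

```text
(no output)
```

View pics/s5.png

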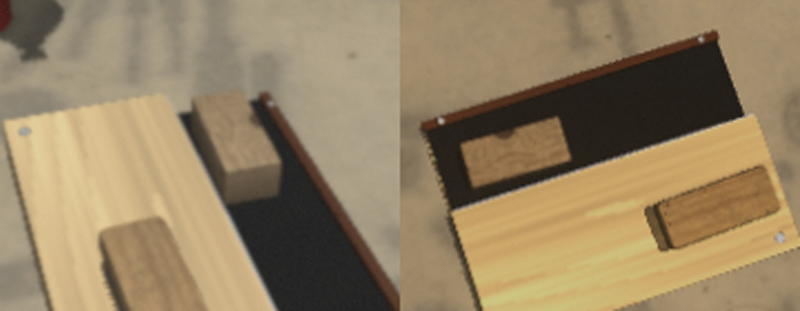

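The block lies broad face up between the edge and the lip. Its top corners are (460,145), (558,117), (570,160) and (473,188) in the top half of the picture. In the side half they are (243,92), (281,167), (226,173) and (192,97).

```bash
python3 - <<'E'
from h import *
f=800/360
t=(np.float64([(460,145),(558,117),(570,160),(473,188)])-[400,0]+.5)/f-.5+[300,110]
s=(np.float64([(243,92),(281,167),(226,173),(192,97)])+.5)/f-.5+[240,160]
X=(tri(t,s)-O)@S;print(np.round(X,1),X.mean(0)-[43,0,14])
print(readout.read_state()['contact_force'])
print(arm.job_done())
E
```

```text
[[ 59.2 131.9  43.3]
 [ 56.1  32.1  41.9]
 [ 12.   34.8  44.3]
 [ 14.6 133.1  46.5]] [-7.50627139 82.96816263 30.00492596]
[ 0.80615157 -0.2853077  -0.01815312]
the job is handed in; nothing more can be done
None
```

I pushed the pine block over the step's edge without lifting it and handed the job in. It now lies flat on the black landing on the face that led, measured about 8 mm from the landing's centre along x, and the sanding block looked unmoved in the final pictures.

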